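Stop the pump and vent the coater by its knurled collar

ROBOT

A 7-joint arm with a two-finger parallel gripper is mounted at the origin on the work surface. World frame = base frame: x ahead of the robot, y to its left, z up, the work surface at z = 0. Lengths are in m, angles in rad, forces in N, time in s.
With the tool pointing down it reaches from about 0.425 to 0.925 m from the base axis. Payload 6.8 kg.
Tool frame: the origin (TCP) lies at the very end of the fingers, on their centre line; the grasp point (between the pads) lies 19 mm behind it; z points along the fingers, y is the line along which they close (so a half turn about z gives the same grasp; the last joint's range is limited). The gripper opens to 85 mm and grips with 20 to 120 N. Pads are 22 mm wide; open, the fingers measure 114 mm over their backs; the gripper's body (76 mm by 85 mm) begins 54 mm behind the grasp point. The pads swing forward as they close: fully open they stand 13 mm farther back than shut.
Start: joints at [-1.314, 0.477, 0.022, 1.555, -0.011, 1.109, -0.083], TCP at [0.241, 0.631, 0.206] pointing down, gripper open.
Joint ranges: [-2.96, 2.96], [-0.34, 2.1], [-1.41, 1.46], [0.24, 2.44], [-1.37, 4.51], [0.17, 1.92], [-2.96, 2.96]. Speed limits (rad/s): [2.39, 2.39, 3.14, 3.14, 3.14, 3.14, 3.14].

INTERFACE

Orientations are given as a rotation vector (axis times angle).
In Python, from bench import monitor, optics, r gives the robot as it stands.
- The arm moves only by the shell command python3 -m crank 'ROWS' [OPENING] [FORCE]. ROWS is JSON, a list of rows, each a list of 2 entries, a list of its own where there are three numbers: the shift along the tool's x, y, z in cm, then the turn, a rotation vector about the tool's x, y, z in rad. A call has 1 to 5 rows; each row shifts and turns the commanded pose from where the row before left it, along the tool's axes as they then stand; what a row does not reach is not made up. A row lasts 1/10 s, in which the tool goes at most 50 mm and 8.59 degrees, less where a joint would pass 70% of its speed; a pose out of reach is approached as far as the arm can. A call is refused whole if a number of a shift passes 5 or a number of a turn 0.15, either way. A call with a gripper value outside its range is refused whole. OPENING is the finger opening in cm, from 0 to 8.54, set as the call begins (- or left out, the last holds). The fingers move at their own pace and stop on an object; FORCE is the grip in N (left out, the last holds). Time passes only in rows, so rows that do not move let the fingers close. It gives the time, the measured TCP pose, the force, the opening and the grip force at its end, in the units of the state.
- monitor.get_obs(): the state, without advancing time (a new reading comes with each control period).
- optics.grab_frame(name): name is "scene" or "top"; returns (picture, depth): 400x640x3 uint8, red, green, blue; 400x640 float32, m along the optical axis (not along the pixel's ray), 0 where there is no reading.
- optics.camera_model(name): a dict with "vertical_fov" (degrees; the focal length in pixels is half the picture's height over the tangent of half this angle, whatever the lens; pixels are square), "cx", "cy" (the principal point, pixels), "R" (3x3) and "t" (3): a world point X has camera coordinates R X + t. Camera axes: x right, y down, z forward; pixel columns grow to the right and rows downward; lengths in m; the calibration is good to about 2 mm. A picture is of the moment at which its call begins. camera_model takes no time and is no camera call.
- r.hand_in(): hands the job in; it is judged then, once.
The state is a dict: "clock": time; "joints": joint angles; "qvel": joint speeds; "tau": joint torques, N m; "tcp_pos": TCP position; "orientation": TCP orientation; "contact_force": force on the tool from outside, world axes, zero at the start; "moment": the same for the moment, N m; "grip_width": finger opening in m; "gripper_force": force on a finger pad.
Only numpy, scipy, OpenCV 4.12 (cv2) and the standard library are available. Lean on these libraries where they do the work, as an engineer would, in place of code of your own. Each camera call takes 0.05 s, during which the arm holds its last target. There are 200 camera calls.

TASK

The coating run is over: first switch the vacuum pump off by pressing down the raised, white-dotted end of the red rocker switch on the coater. Then let air into the chamber by loosening the vent valve: roll a fingertip across the top of its black knurled collar towards the front of the machine, stroke after stroke, for two full turns from shut, so that the collar's white line is on top again for the second time. Use fingertips only, pick nothing up, and leave the glass chamber, the samples and the other things on the machine and the bench where they are.

Things in the scene. Friction and masses are not known exactly. Their poses are not given: they have to be found in the camera images.
- coater: sputter coater, fixed: white housing 380 deep (x) x 280 wide (y), flat deck 160 mm above the bench. Origin: centre of its underside; x points from its front (control panel) to its back, y to the left of someone facing the front, z up. On the deck 62 mm behind the front edge: vent valve collar 62 mm right of the middle, rocker switch 75 mm left of it
- collar_top (a point): top of the rim of the vent valve's knurled collar, mid-width, 38 mm above the deck; does not turn; axes as the coater's. Black collar 44 mm dia., 18 wide, level axis along the coater's y between metal barrels of 30 mm dia., valve 113 mm long. It turns with about 1 N at the rim, stays where left, and is driven by friction: push down a few newtons while stroking
- vent_collar (a joint): turn of the collar, rad. 0 = shut, its white line (7 mm wide, across the rim) on top between two red marks on the barrel; grows, loosening, as the top of the rim is drawn towards the machine's front (coater's -x). 6.28 is one full turn, 12.57 two; stops at 0 and 18.85
- switch_dot (a point): white dot on the near (front) half of the red rocker switch, 16 mm in front of its pivot; moves with the rocker: about 18 mm above the deck with the pump on, 12 mm when off. Rocker 44 mm long along the coater's x, 24 wide, pivoted about the coater's y at its middle
- pump_switch (a joint): rocker tilt in rad: 0 = pump on, the white-dotted near half stands up; 0.40 = pump off, the near half pressed fully down and level, the far half standing up. Takes about 2 N on the dot and stays where it is left
- chamber: glass coating chamber on the deck behind the valve and switch: glass cylinder 120 mm in diameter with a steel lid, its knob ending 168 mm above the deck; origin at the centre of its foot, which lies 95 mm behind and 55 mm left of the middle of the deck. Not to be touched
- petri_dish: clear dish with samples, 80 mm across, 16 mm high, loose on the deck behind the vent valve; origin under its centre. Leave alone
- stub_box: small blue box with clear lid, 34 x 46 x 20 mm, loose on the middle of the deck; origin under its centre. Leave alone
- beaker: clear beaker, 62 mm across, 80 mm high, loose on the bench; origin under its centre. Leave alone
- blower: orange rubber dust blower standing on the bench, bulb 62 mm across, nozzle up to 125 mm; origin under its centre. Leave alone
- tape_roll: roll of tape lying on the bench, 96 mm across, 24 mm high; origin under its centre. Leave alone
- multimeter: grey hand multimeter lying on the bench, 150 x 75 x 40 mm; origin under its centre. Leave alone
- scissors: yellow-handled scissors lying on the bench, about 195 mm long; origin near their pivot. Leave alone

How it is judged:
By the outcome, as a careful person would: the job done as asked, in the order asked, and still so for the second after the job is handed in, with the robot touching nothing.
It also fails if it takes over 66 s, if anything falls off the work surface, if the arm or the gripper's body presses on something with over 40 N, if the wrist force passes 120 N, or if a joint passes its speed limit or range.

## Working session

There is one attempt and no reset: what is moved stays moved. The work goes in short steps, Python scripts to look and compute and a shell command to move; the robot and the scene stay as the last step left them, time stands still between calls to the robot, and variables do not carry over. Pictures are saved under pics/ and viewed, at most 10 in all, crops included, and the job is handed in when it is done.

```bash
ls; mkdir -p pics
python3 - <<'E'
from bench import monitor, optics, r
import cv2, numpy as np
o=monitor.get_obs(); print(o)
for n in("scene","top"):
    p,d=optics.grab_frame(n); cv2.imwrite(f"pics/{n}0.png",p[:,:,::-1]); np.savez(f"{n}0.npz",p=p,d=d); print(n,optics.camera_model(n))
E
```

```text
pics
{'clock': 0.0, 'joints': array([-1.31408572,  0.47781372,  0.02235109,  1.55646565, -0.01149655,
        1.10928279, -0.083107  ]), 'qvel': array([ 6.78180023e-04, -1.59033799e-04, -1.65373664e-03, -5.30775540e-05,
       -2.13636676e-04, -6.23814205e-04,  6.10497901e-04]), 'tau': array([-7.37065384e-04, -5.96452081e+01,  1.60771105e+00, -2.81202382e+01,
        1.25282840e-02,  9.33377742e-03,  1.09648363e-05]), 'tcp_pos': array([0.24061794, 0.6299707 , 0.20541085]), 'orientation': array([-5.69827001e-01, -3.08928834e+00,  2.87650917e-03]), 'contact_force': array([ 0.61072035, -0.29082305,  0.08472292]), 'moment': array([-0.01465062, -0.04125418,  0.00113022]), 'gripper_force': 0.0, 'grip_width': 0.08545959535218313}
scene {'vertical_fov': 56.63377683366871, 'cx': 321.4919230080911, 'cy': 202.9417178904507, 'R': array([[ 0.90073918,  0.43418736, -0.01225814],
       [ 0.24269999, -0.52649468, -0.81480063],
       [-0.36022998,  0.7309478 , -0.57961166]]), 't': array([-0.5005303 , -0.01662079,  1.24859157])}
top {'vertical_fov': 56.017858092501, 'cx': 320.731596682069, 'cy': 204.00949099960945, 'R': array([[-0.0133664 , -0.99961648, -0.0242534 ],
       [-0.99079627,  0.01650819, -0.13435112],
       [ 0.13469997,  0.02223439, -0.99063694]]), 't': array([0.03241224, 0.56090734, 0.98142628])}
```

View pics/scene0.png

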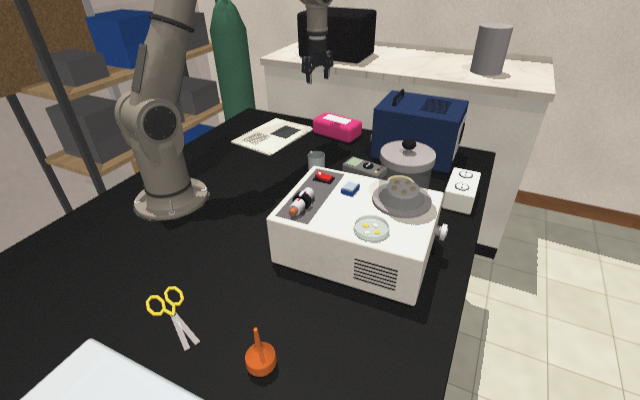

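View pics/top0.png

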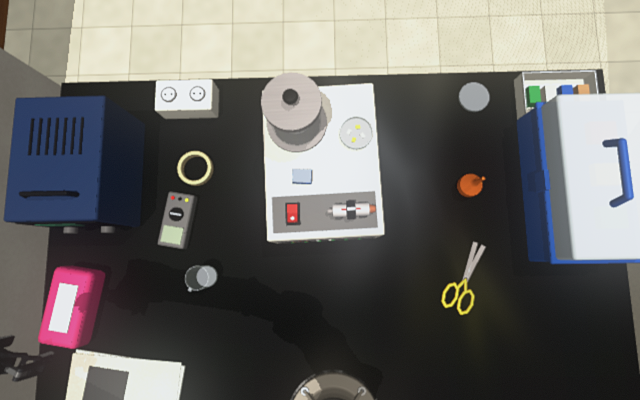

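The scene view shows the coater with its switch at (323,177) and valve at (302,202). In the top view the rocker is at (292,213), the collar at about (351,210), and the deck is bounded by columns 264–384. Next I'll measure these.

```bash
cat > h.py <<'E'
import numpy as np, cv2
from bench import monitor, optics
from scipy.spatial.transform import Rotation as Ro
def ray(n,u,v):
    c=optics.camera_model(n); f=200/np.tan(np.radians(c['vertical_fov'])/2)
    R=np.array(c['R']);t=np.array(c['t']); return -R.T@t, R.T@np.array([(u-c['cx'])/f,(v-c['cy'])/f,1])
def onz(n,u,v,z):
    o,d=ray(n,u,v); return o+d*(z-o[2])/d[2]
def proj(n,X):
    c=optics.camera_model(n); f=200/np.tan(np.radians(c['vertical_fov'])/2)
    p=np.array(c['R'])@X+c['t']; return f*p[0]/p[2]+c['cx'],f*p[1]/p[2]+c['cy']
E
python3 - <<'E'
from h import *
D=np.load('top0.npz');p=D['p'];d=D['d']
hsv=cv2.cvtColor(p,cv2.COLOR_RGB2HSV)
roi=np.zeros(p.shape[:2],np.uint8);roi[185:240,262:386]=1
def cen(m,name,z):
    n,l,s,c=cv2.connectedComponentsWithStats((m&(roi>0)).astype(np.uint8))
    for i in range(1,n):
        if s[i,4]>8: print(name,s[i],c[i].round(1),onz('top',*c[i],z).round(4))
red=((hsv[...,0]<8)|(hsv[...,0]>172))&(hsv[...,1]>150)&(hsv[...,2]>80)
cen(red,'red',.175)
cen(p.max(2)<50,'black',.195)
cen(p.min(2)>185,'white',.178)
# panel strip (grey) and deck outline
w=(p.min(2)>150).astype(np.uint8); w[:,:255]=0;w[:,395:]=0
w[:80]=0
cs,_=cv2.findContours(w,0,2);c=max(cs,key=cv2.contourArea);q=cv2.approxPolyDP(c,6,True)[:,0];print(q.tolist())
for u,v in q: print(onz('top',u,v,.16).round(3))
for v,u in [(210,351),(205,351),(215,351),(219,292),(205,292),(200,320)]:
    o,r_=ray('top',u,v);print(u,v,(o+r_*d[v,u]).round(4))
cv2.imwrite('pics/c1.png',cv2.resize(p[180:245,260:390,::-1],None,fx=6,fy=6,interpolation=cv2.INTER_CUBIC))
E
```

```text
red [287 204  10  18 156] [291.5 211.8] [0.5255 0.0896 0.175 ]
black [263 185   1   9   9] [263. 189.] [0.5773 0.1535 0.195 ]
black [262 199   4  41 109] [263.4 224.1] [0.4958 0.152  0.195 ]
white [ 265  185  119   55 2382] [320.7 209.6] [0.5291 0.0211 0.178 ]
white [329 205  17  11 140] [338.4 210.1] [ 0.5273 -0.0201  0.178 ]
white [347 204  23  10 154] [360.4 208.5] [ 0.5304 -0.0713  0.178 ]
white [291 217   3   3   9] [292. 218.] [0.5106 0.0882 0.178 ]
[[271, 80], [261, 99], [267, 240], [383, 234], [372, 84]]
[0.86  0.142 0.16 ]
[0.811 0.166 0.16 ]
[0.461 0.149 0.16 ]
[ 0.471 -0.124  0.16 ]
[ 0.843 -0.11   0.16 ]
351 210 [ 0.5247 -0.0482  0.1984]
351 205 [0.424  0.0013 1.0484]
351 215 [ 0.5139 -0.0483  0.192 ]
292 219 [0.5081 0.0881 0.1794]
292 205 [0.542  0.0888 0.1716]
320 200 [0.5543 0.0228 0.1613]
```

View pics/c1.png

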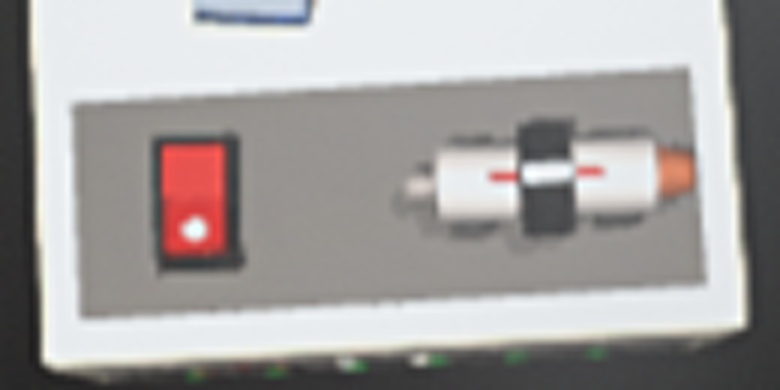

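The crop shows the white dot at px (292.3,218) and the collar's white line at (351,209). Their offsets agree with the given geometry: 136 mm apart and about 2.3° yaw. I'll lift, turn and close the fingers.

```bash
cat >> h.py <<'E'
YAW=np.radians(2.3); CX=np.array([np.cos(YAW),np.sin(YAW),0]); CY=np.array([-np.sin(YAW),np.cos(YAW),0])
RG=np.column_stack([-CX,CY,[0,0,-1.]])
COL=onz('top',351.2,208.8,.198); DOT=onz('top',292.3,218.2,.178)
def go(P):
    o=monitor.get_obs(); R=Ro.from_rotvec(o['orientation']).as_matrix()
    print('t',o['clock'],'tcp',o['tcp_pos'].round(4),'F',o['contact_force'].round(1),'shift cm',(R.T@(np.array(P)-o['tcp_pos'])*100).round(2),'turn',Ro.from_matrix(R.T@RG).as_rotvec().round(3),'if aligned',(RG.T@(np.array(P)-o['tcp_pos'])*100).round(2))
E
python3 -m crank '[[[0,0,-3],[0,0,-0.136]],[[0,0,-3],[0,0,-0.136]],[[0,0,-3],[0,0,-0.136]],[[0,0,0],[0,0,0]]]' 0 20
python3 -c "
from h import *
print(COL,DOT); go(DOT-.002*CX+[0,0,.08])"
```

```text
clock: 0.5
tcp_pos: [0.2416, 0.6326, 0.3012]
orientation: [-0.072, 3.139, 0.011]
contact_force: [0.8, 0.2, 0.5]
grip_width: 0.0284
gripper_force: 0.0
[ 0.52745914 -0.04876118  0.198     ] [0.51008149 0.0875305  0.178     ]
t 0.5 tcp [0.2416 0.6326 0.3012] F [0.8 0.2 0.5] shift cm [-24.1  -55.72   3.98] turn [0.007 0.002 0.006] if aligned [-24.44 -55.54   4.32]
```

```bash
python3 -m crank '[[[-2,-4.5,0],[0,0,0]],[[-2,-4.5,0],[0,0,0]],[[-2,-4.5,0],[0,0,0]],[[-2,-4.5,0],[0,0,0]],[[-2,-4.5,0],[0,0,0]]]'
python3 -m crank '[[[-2,-4.5,0],[0,0,0]],[[-2,-4.5,0],[0,0,0]],[[-2,-4.5,0],[0,0,0]],[[-2,-4.5,0],[0,0,0]],[[-2,-4.5,0],[0,0,0]]]'
python3 -m crank '[[[-2,-4.5,0],[0,0,0]],[[-2,-4.5,0],[0,0,0]],[[0,0,0],[0,0,0]],[[0,0,0],[0,0,0]]]'
python3 -c "
from h import *
go(DOT-.002*CX+[0,0,.03])"
```

```text
clock: 1.0
tcp_pos: [0.3508, 0.4077, 0.2955]
orientation: [0.066, -3.14, 0.002]
contact_force: [0.5, -0.3, 0.5]
grip_width: -0.0
gripper_force: 0.0
clock: 1.5
tcp_pos: [0.4601, 0.1874, 0.2957]
orientation: [0.066, -3.14, 0.0]
contact_force: [-0.1, 0.1, 0.3]
grip_width: -0.0001
gripper_force: 0.0
clock: 1.9
tcp_pos: [0.5037, 0.1003, 0.2956]
orientation: [0.062, -3.14, 0.001]
contact_force: [-0.2, 1.2, -0.5]
grip_width: 0.0
gripper_force: 0.0
t 1.9 tcp [0.5037 0.1003 0.2956] F [-0.2  1.2 -0.5] shift cm [-0.4  -1.3   8.76] turn [-0.    -0.001 -0.001] if aligned [-0.39 -1.3   8.76]
```

```bash
python3 -m crank '[[[-0.4,-1.3,2.5],[0,0,0]],[[0,0,3],[0,0,0]],[[0,0,3],[0,0,0]],[[0,0,0],[0,0,0]],[[0,0,0],[0,0,0]]]'
python3 - <<'E'
from h import *
go(DOT-.002*CX+[0,0,0])
a,_=optics.grab_frame('top');b,_=optics.grab_frame('scene')
z=lambda p,y,x:cv2.resize(p[y:y+80,x:x+130,::-1],None,fx=6,fy=6,interpolation=cv2.INTER_CUBIC)[:290*1]
A=cv2.resize(a[180:250,260:390,::-1],(540,290));B=cv2.resize(b[145:235,270:400,::-1],(540,300))
cv2.imwrite('pics/c2.png',np.vstack([A,B]))
E
```

```text
clock: 2.4
tcp_pos: [0.5079, 0.09, 0.2115]
orientation: [0.071, -3.14, 0.0]
contact_force: [0.3, 0.3, 0.7]
grip_width: 0.0
gripper_force: 0.0
t 2.4 tcp [0.5079 0.09   0.2115] F [0.3 0.3 0.7] shift cm [-0.01 -0.25  3.35] turn [-0.    -0.001  0.005] if aligned [-0.01 -0.25  3.35]
```

View pics/c2.png

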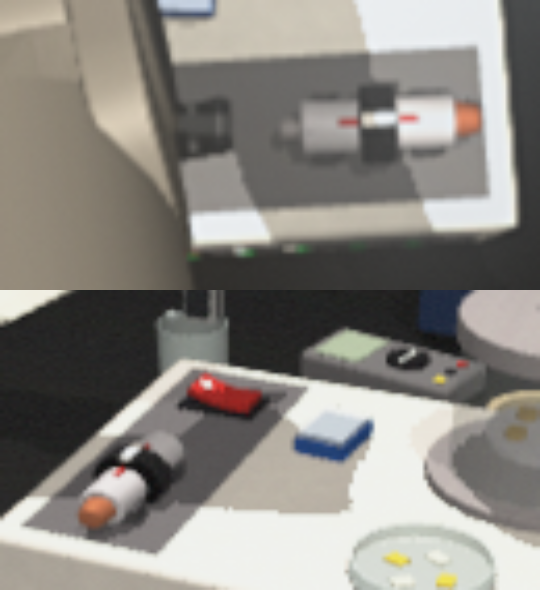

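Run:
```python
from h import *
o=monitor.get_obs();print(o['tcp_pos'],proj('scene',o['tcp_pos']),proj('scene',DOT),proj('top',o['tcp_pos']),COL,proj('scene',COL))
b,d=optics.grab_frame('scene');cv2.imwrite('pics/s3.png',b[:,:,::-1])
```

```text
[0.50930175 0.08971722 0.21292842] (np.float64(319.4879563116507), np.float64(161.02825066841723)) (np.float64(319.58936384183005), np.float64(172.56329274149874)) (np.float64(289.77722249751395), np.float64(217.048409748903)) [ 0.52745914 -0.04876118  0.198     ] (np.float64(301.4548140040917), np.float64(193.02468892950904))
```

View pics/s3.png

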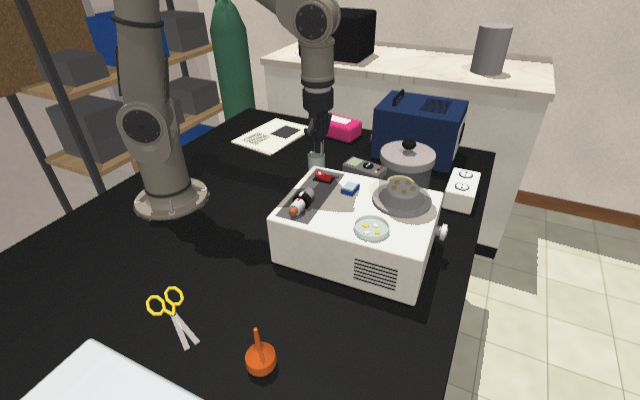

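The fingertips overlap the beaker around (316,158) in the scene view, so I'll separate them by differencing against the first frame.

Run:
```python
from h import *
a=np.load('scene0.npz');b,d=optics.grab_frame('scene')
df=np.abs(b.astype(int)-a['p']).sum(2)
print(df[140:176:2,308:330:2]); print((d[140:176:2,308:330:2]).round(2)); print(a['d'][150:176:4,308:330:2].round(2))
c=optics.camera_model('scene');print((np.array(c['R'])@monitor.get_obs()['tcp_pos']+c['t'])[2])
```

```text
[[ 10   7  11  33  12   6  10  46   7   3   2]
 [ 11   7   5  36   8  11  83  67   6   4   5]
 [ 10  10   5  71  10   7 118 136  27  32  23]
 [  7  11   8  51  26  25 132 164  43   8  36]
 [  3  17  12  69  31  31 159 163  30  33  28]
 [ 17  10   5  86  39  11 155 154  25  25  32]
 [ 11   2   2  12 190 205  13  28  28  21  34]
 [  8   3   7   2  15  13  43  17  13  28  27]
 [  2   3   5   2  17   4   9  13  12  26  38]
 [  3   9   2   6   7   4   6   5  11  20  27]
 [  9   4   1  10   2   3   4   9   2  34  30]
 [  5   5   8   9   4   8   7   7  10  26  33]
 [  8  13  13   5   8   8  12   6  13  33  31]
 [ 15   7  17  37  44  41   5  11   8  38  35]
 [  8  13  35  34  63  60  41  31   5  11  10]
 [ 15  36  39  66  52  23  21   8   2   4   2]
 [ 33  33  50  44  38   3   4   4   2   2   1]
 [ 35  45  46  46   3   2  25  34  96  81  53]]
[[1.6  0.94 0.94 0.94 0.93 0.93 0.95 0.96 1.6  1.59 1.59]
 [1.58 1.58 1.58 0.96 0.96 0.94 0.97 0.97 1.58 1.58 1.58]
 [1.56 1.56 1.57 0.97 0.97 0.96 0.97 0.97 1.56 1.57 1.56]
 [1.55 1.55 1.55 0.98 0.97 0.97 0.97 0.97 1.55 1.54 1.55]
 [1.54 1.53 1.53 0.98
[... 517 characters left out ...]
 1.09 1.09 1.09 1.32 1.32 1.33 1.41 1.41]
 [1.34 1.33 1.08 1.08 1.08 1.08 1.08 1.08 1.08 1.08 1.08]
 [1.36 1.07 1.07 1.07 1.07 1.07 1.04 1.07 1.07 1.07 1.07]
 [1.06 1.06 1.06 1.06 1.06 1.02 1.03 1.03 1.06 1.06 1.06]
 [1.05 1.05 1.06 1.06 1.02 1.02 1.02 1.03 1.03 1.03 1.03]]
[[1.52 1.52 1.52 1.52 1.51 1.52 1.52 1.52 1.52 1.52 1.52]
 [1.33 1.34 1.35 1.35 1.35 1.35 1.35 1.34 1.32 1.49 1.49]
 [1.31 1.3  1.3  1.36 1.36 1.3  1.3  1.31 1.32 1.46 1.46]
 [1.33 1.32 1.31 1.31 1.31 1.3  1.3  1.31 1.33 1.44 1.44]
 [1.34 1.32 1.09 1.09 1.09 1.09 1.32 1.33 1.34 1.41 1.41]
 [1.36 1.07 1.07 1.07 1.07 1.07 1.03 1.07 1.07 1.07 1.07]
 [1.05 1.06 1.05 1.05 1.02 1.02 1.02 1.03 1.03 1.03 1.03]]
1.0069746822562544
```

Run:
```python
from h import *
b,d=optics.grab_frame('scene')
for v in range(142,158,1):
  for u in (316,318,319,320,321,322):
    if 0.9<d[v,u]<1.02:
        o,r=ray('scene',u,v);print(u,v,d[v,u].round(3),(o+r*d[v,u]).round(3))
print(monitor.get_obs()['tcp_pos'])
```

```text
316 142 0.961 [0.507 0.076 0.276]
318 142 0.938 [0.522 0.059 0.286]
319 142 0.959 [0.515 0.077 0.276]
320 142 0.962 [0.516 0.08  0.275]
321 142 0.962 [0.519 0.082 0.275]
322 142 0.967 [0.519 0.087 0.273]
316 143 0.962 [0.507 0.075 0.273]
318 143 0.961 [0.513 0.076 0.274]
319 143 0.958 [0.516 0.074 0.275]
320 143 0.963 [0.517 0.08  0.273]
321 143 0.968 [0.517 0.086 0.27 ]
322 143 0.967 [0.519 0.086 0.271]
316 144 0.968 [0.506 0.078 0.268]
318 144 0.962 [0.513 0.075 0.271]
319 144 0.96 [0.516 0.075 0.272]
320 144 0.968 [0.515 0.083 0.268]
321 144 0.965 [0.519 0.082 0.269]
322 144 0.972 [0.518 0.089 0.266]
316 145 0.964 [0.508 0.074 0.268]
318 145 0.965 [0.512 0.077 0.267]
319 145 0.963 [0.516 0.076 0.269]
320 145 0.972 [0.514 0.085 0.264]
321 145 0.966 [0.519 0.081 0.267]
322 145 0.972 [0.519 0.086 0.264]
316 146 0.971 [0.506 0.078 0.263]
318 146 0.963 [0.514 0.074 0.266]
319 146 0.965 [0.515 0.077 0.265]
320 146 0.971 [0.515 0.083 0.263]
321 146 0.973 [0.517 0.085 0.262]
322 146 0.976 [0.518 0.089 0.26 ]
316 147 0.971 [0.506 0.077 0.261]
318 147 0.97 [0.512 0.078 0.261]
319 147 0.965 
[... 711 characters left out ...]
[0.517 0.089 0.248]
316 151 0.976 [0.507 0.075 0.25 ]
318 151 0.975 [0.512 0.076 0.25 ]
319 151 0.972 [0.516 0.075 0.251]
320 151 0.978 [0.516 0.081 0.249]
321 151 0.979 [0.518 0.083 0.248]
322 151 0.983 [0.518 0.088 0.246]
316 152 0.979 [0.506 0.076 0.246]
318 152 0.976 [0.512 0.076 0.248]
319 152 0.975 [0.515 0.076 0.248]
320 152 0.981 [0.515 0.082 0.245]
321 152 0.981 [0.518 0.083 0.245]
322 152 0.982 [0.519 0.085 0.245]
316 153 0.986 [0.504 0.08  0.241]
318 153 0.985 [0.509 0.082 0.241]
319 153 0.985 [0.512 0.083 0.241]
320 153 0.987 [0.513 0.086 0.24 ]
321 153 0.983 [0.517 0.083 0.242]
319 154 0.985 [0.512 0.081 0.239]
320 154 0.985 [0.515 0.082 0.239]
[0.50927978 0.08914967 0.2127719 ]
```

The finger ends look about 25 mm higher than the TCP reading, so I'll descend slowly and go by contact force.

```bash
python3 -m crank '[[[0,-0.2,1],[0,0,0]],[[0,0,1],[0,0,0]],[[0,0,0.4],[0,0,0]],[[0,0,0.4],[0,0,0]],[[0,0,0],[0,0,0]]]'
python3 -m crank '[[[0,0,0.3],[0,0,0]],[[0,0,0.3],[0,0,0]],[[0,0,0],[0,0,0]]]'
python3 -m crank '[[[0,0,0.2],[0,0,0]],[[0,0,0.2],[0,0,0]],[[0,0,0],[0,0,0]]]'
```

```text
clock: 3.15
tcp_pos: [0.5081, 0.0866, 0.1826]
orientation: [0.068, -3.139, 0.001]
contact_force: [-0.3, 0.5, -0.4]
grip_width: 0.0001
gripper_force: 0.0
clock: 3.45
tcp_pos: [0.5083, 0.0866, 0.1771]
orientation: [0.068, -3.14, 0.0]
contact_force: [-0.4, 0.0, 0.7]
grip_width: 0.0001
gripper_force: 0.0
clock: 3.75
tcp_pos: [0.5083, 0.0866, 0.1731]
orientation: [0.068, -3.14, 0.0]
contact_force: [0.3, 0.0, 0.1]
grip_width: -0.0
gripper_force: 0.0
```

```bash
python3 -m crank '[[[0,0,0.2],[0,0,0]],[[0,0,0.2],[0,0,0]],[[0,0,0],[0,0,0]]]'
python3 - <<'E'
from h import *
b,_=optics.grab_frame('scene')
cv2.imwrite('pics/c4.png',cv2.resize(b[135:215,270:370,::-1],None,fx=6,fy=6,interpolation=cv2.INTER_CUBIC))
E
```

```text
clock: 4.05
tcp_pos: [0.5084, 0.0866, 0.1691]
orientation: [0.068, -3.14, 0.0]
contact_force: [-0.4, -0.0, -0.9]
grip_width: 0.0002
gripper_force: 0.0
```

View pics/c4.png

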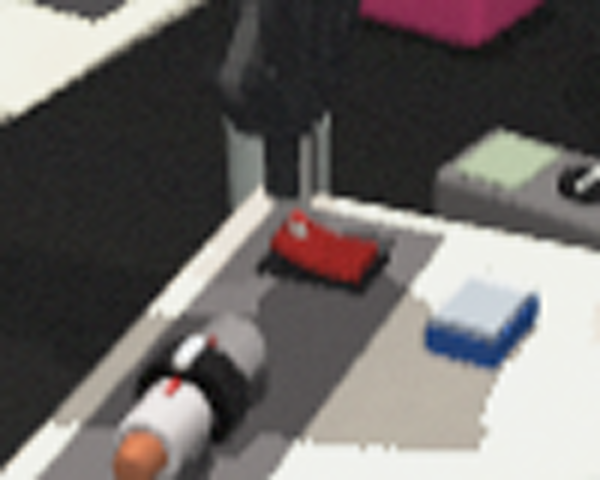

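The tip (crop (287,195), px (318,167)) is just above the dot (px (320,173)), with about 15 mm still to go. I'll continue in small steps.

```bash
python3 -m crank '[[[-0.1,0,0.4],[0,0,0]],[[-0.1,0,0.4],[0,0,0]],[[0,0,0.2],[0,0,0]],[[0,0,0],[0,0,0]]]'
python3 -m crank '[[[0,0,0.2],[0,0,0]],[[0,0,0.2],[0,0,0]],[[0,0,0],[0,0,0]]]'
python3 -m crank '[[[0,0,0.2],[0,0,0]],[[0,0,0],[0,0,0]]]'
```

```text
clock: 4.5
tcp_pos: [0.5102, 0.0866, 0.1589]
orientation: [0.068, -3.14, 0.0]
contact_force: [1.0, 0.9, 0.1]
grip_width: 0.0002
gripper_force: 0.0
clock: 4.8
tcp_pos: [0.5105, 0.0868, 0.1553]
orientation: [0.068, -3.141, 0.0]
contact_force: [1.6, -0.1, 1.2]
grip_width: -0.0
gripper_force: 0.0
clock: 5.0
tcp_pos: [0.5101, 0.0867, 0.1532]
orientation: [0.068, -3.14, 0.0]
contact_force: [-1.1, -0.3, 0.9]
grip_width: 0.0002
gripper_force: 0.6
```

```bash
python3 -m crank '[[[0,0,0.2],[0,0,0]],[[0,0,0.1],[0,0,0]],[[0,0,0],[0,0,0]]]'
python3 -m crank '[[[0,0,0.2],[0,0,0]],[[0,0,0.1],[0,0,0]],[[0,0,0],[0,0,0]]]'
python3 - <<'E'
from h import *
b,_=optics.grab_frame('scene')
cv2.imwrite('pics/c5.png',cv2.resize(b[135:215,270:370,::-1],None,fx=6,fy=6,interpolation=cv2.INTER_CUBIC))
E
```

```text
clock: 5.3
tcp_pos: [0.5106, 0.0868, 0.1503]
orientation: [-0.068, 3.141, -0.0]
contact_force: [0.0, 1.1, 0.5]
grip_width: -0.0001
gripper_force: 0.2
clock: 5.6
tcp_pos: [0.5105, 0.0867, 0.1472]
orientation: [0.068, -3.141, 0.0]
contact_force: [-1.0, 0.8, -0.8]
grip_width: -0.0
gripper_force: 0.0
```

View pics/c5.png

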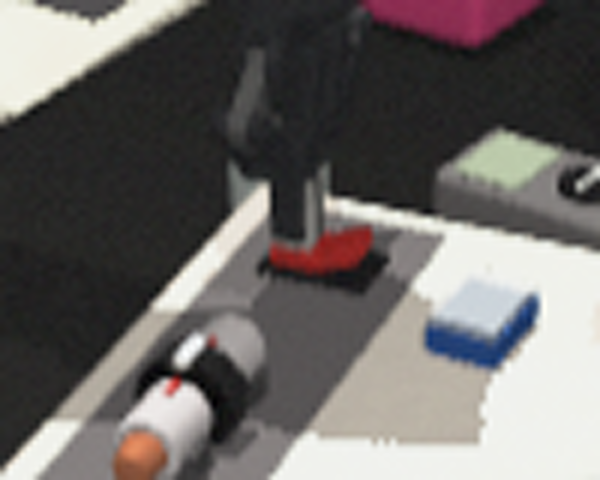

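The rocker (crop (320,250)) has mostly tipped: the far half is up and the finger is on the near half. I'll push until it hits the stop.

```bash
python3 -m crank '[[[0,0,0.1],[0,0,0]],[[0,0,0.1],[0,0,0]],[[0,0,0],[0,0,0]]]'
python3 -m crank '[[[0,0,0.1],[0,0,0]],[[0,0,0],[0,0,0]]]'
```

```text
clock: 5.95
tcp_pos: [0.5108, 0.0868, 0.147]
orientation: [-0.067, 3.141, 0.001]
contact_force: [-6.9, -1.5, 17.4]
grip_width: 0.0001
gripper_force: 8.7
clock: 6.15
tcp_pos: [0.5108, 0.0868, 0.1469]
orientation: [-0.067, 3.14, 0.002]
contact_force: [-9.9, -1.5, 26.8]
grip_width: -0.0002
gripper_force: 13.1
```

Firm stop at 27 N, so the switch is fully over. This also gives the real tip as 25 mm above the TCP reading, so the collar top should be met at about TCP z 0.173. Next I'll lift, move across and check the switch.

```bash
python3 -m crank '[[[0,0,-2],[0,0,0]],[[0,0,-3],[0,0,0]],[[0,-4.5,-1],[0,0,0]],[[-1,-4.5,0],[0,0,0]],[[-1,-4.3,0],[0,0,0]]]'
python3 -m crank '[[[0,0,0],[0,0,0]],[[0,0,0],[0,0,0]]]'
python3 - <<'E'
from h import *
go(COL+.008*CX+[0,0,-.02])
b,_=optics.grab_frame('scene')
cv2.imwrite('pics/c6.png',cv2.resize(b[135:215,270:370,::-1],None,fx=6,fy=6,interpolation=cv2.INTER_CUBIC))
E
```

```text
clock: 6.65
tcp_pos: [0.5369, -0.0468, 0.2051]
orientation: [-0.069, 3.139, 0.0]
contact_force: [0.9, 0.4, -0.2]
grip_width: -0.0003
gripper_force: 0.0
clock: 6.85
tcp_pos: [0.5363, -0.0464, 0.2042]
orientation: [-0.063, 3.141, -0.0]
contact_force: [0.3, 1.2, 0.2]
grip_width: -0.0001
gripper_force: 0.0
t 6.85 tcp [ 0.5363 -0.0464  0.2042] F [0.3 1.2 0.2] shift cm [ 0.09 -0.2   2.62] turn [-0.  0.  0.] if aligned [ 0.09 -0.2   2.62]
```

View pics/c6.png

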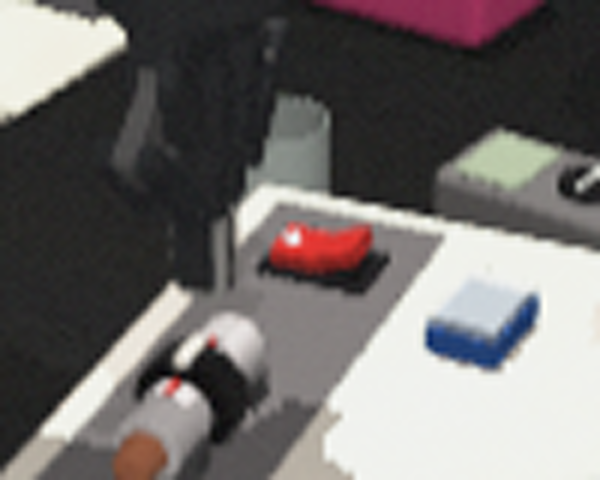

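The switch is off: its dot is down at crop (292,236) and the far half is up at (355,237). The finger is behind and above the collar, so I'll descend to contact.

```bash
python3 -m crank '[[[0,-0.2,1.5],[0,0,0]],[[0,0,1.1],[0,0,0]],[[0,0,0],[0,0,0]],[[0,0,0],[0,0,0]]]'
python3 -m crank '[[[0,0,0.2],[0,0,0]],[[0,0,0.1],[0,0,0]],[[0,0,0.1],[0,0,0]],[[0,0,0],[0,0,0]]]'
```

```text
clock: 7.3
tcp_pos: [0.5361, -0.0464, 0.1782]
orientation: [0.07, -3.14, -0.0]
contact_force: [0.9, -0.1, 0.1]
grip_width: -0.0001
gripper_force: 0.0
clock: 7.7
tcp_pos: [0.5364, -0.0473, 0.1744]
orientation: [-0.068, 3.141, 0.0]
contact_force: [0.3, 0.1, -0.2]
grip_width: 0.0001
gripper_force: 0.0
```

```bash
python3 -m crank '[[[0,-0.1,0.1],[0,0,0]],[[0,0,0.1],[0,0,0]],[[0,0,0],[0,0,0]]]'
python3 -m crank '[[[0,0,0.1],[0,0,0]],[[0,0,0],[0,0,0]]]'
```

```text
clock: 8.0
tcp_pos: [0.5366, -0.0484, 0.173]
orientation: [-0.067, 3.14, 0.0]
contact_force: [-1.8, 0.0, 4.1]
grip_width: 0.0002
gripper_force: 2.6
clock: 8.2
tcp_pos: [0.5368, -0.0485, 0.1728]
orientation: [-0.067, 3.14, 0.001]
contact_force: [-4.8, 1.4, 11.9]
grip_width: 0.0002
gripper_force: 6.0
```

Contact at z = 0.173, as predicted. First stroke, then lift and measure the line.

```bash
python3 -m crank '[[[0.6,0,-0.03],[0,0,0]],[[0.7,0,0],[0,0,0]],[[0.7,0,0],[0,0,0]],[[0,0,0],[0,0,0]]]'
python3 -m crank '[[[0,0,-1],[0,0,0]],[[-2,0,-1],[0,0,0]],[[0,0,0],[0,0,0]]]'
python3 - <<'E'
from h import *
b,_=optics.grab_frame('scene')
a,_=optics.grab_frame('top')
cv2.imwrite('pics/c7.png',np.vstack([cv2.resize(b[175:225,280:330,::-1],(500,300),interpolation=cv2.INTER_CUBIC),cv2.resize(a[185:235,310:390,::-1],(500,300),interpolation=cv2.INTER_CUBIC)]))
E
```

```text
clock: 8.6
tcp_pos: [0.5164, -0.0493, 0.1725]
orientation: [-0.067, 3.14, 0.001]
contact_force: [-2.2, -0.3, 8.0]
grip_width: 0.0001
gripper_force: 4.0
clock: 8.9
tcp_pos: [0.5392, -0.048, 0.1933]
orientation: [-0.069, 3.137, -0.0]
contact_force: [0.3, -0.7, 0.5]
grip_width: -0.0001
gripper_force: 0.0
```

View pics/c7.png

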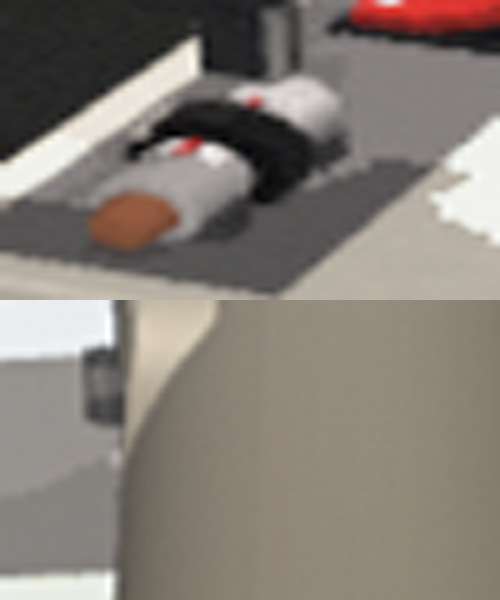

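The line (top crop, (140,145)) has moved to the front, so the collar turned the right way. I'll add a line-angle measurement by projecting rim points into the scene view, and continue.

```bash
cat >> h.py <<'E'
def line():
    b,_=optics.grab_frame('scene'); g=b.min(2).astype(np.float32); th=np.arange(-110,75,5)
    v=[]
    for t in np.radians(th):
        u=np.array([proj('scene',COL+w*CY-CX*.022*np.sin(t)-np.array([0,0,.022*(1-np.cos(t))])) for w in(-.004,-.002,0,.002,.004)],np.float32)
        v.append(cv2.remap(g,u[:,:1],u[:,1:],1).mean())
    v=np.array(v); o=monitor.get_obs()
    print('t',round(o['clock'],2),o['tcp_pos'].round(4)); print(' '.join(f'{a}:{int(x)}' for a,x in zip(th,v)))
E
python3 -c "from h import *; line()"
python3 -m crank '[[[0,0,2],[0,0,0]],[[0,0,0],[0,0,0]],[[0.7,0,0],[0,0,0]],[[0.7,0,0],[0,0,0]],[[0.6,0,0],[0,0,0]]]'
python3 -m crank '[[[0,0,0],[0,0,0]],[[0,0,-1],[0,0,0]],[[-2,0,0],[0,0,0]],[[0,0,0],[0,0,0]]]'
python3 -c "from h import *; line()"
```

```text
t 9.05 [ 0.5356 -0.0484  0.1912]
-110:48 -105:45 -100:42 -95:34 -90:29 -85:27 -80:28 -75:27 -70:27 -65:27 -60:30 -55:30 -50:31 -45:29 -40:30 -35:30 -30:29 -25:30 -20:28 -15:29 -10:30 -5:34 0:40 5:39 10:37 15:37 20:38 25:40 30:49 35:67 40:86 45:100 50:108 55:111 60:116 65:116 70:114
clock: 9.55
tcp_pos: [0.5171, -0.0493, 0.1727]
orientation: [-0.067, 3.138, 0.0]
contact_force: [1.3, -0.3, 3.9]
grip_width: -0.0003
gripper_force: 1.8
clock: 9.95
tcp_pos: [0.5378, -0.0479, 0.1822]
orientation: [-0.069, 3.139, -0.0]
contact_force: [-0.6, 0.5, 0.9]
grip_width: -0.0007
gripper_force: 0.0
t 10.0 [ 0.5365 -0.0482  0.1817]
-110:47 -105:43 -100:40 -95:34 -90:31 -85:29 -80:28 -75:29 -70:28 -65:27 -60:29 -55:30 -50:30 -45:27 -40:27 -35:28 -30:26 -25:29 -20:34 -15:38 -10:35 -5:37 0:42 5:46 10:42 15:37 20:38 25:40 30:43 35:48 40:52 45:57 50:59 55:59 60:56 65:50 70:42
```

```bash
python3 -m crank '[[[0,0,1.04],[0,0,0]],[[0,0,0],[0,0,0]],[[0.7,0,0],[0,0,0]],[[0.7,0,0],[0,0,0]],[[0.6,0,0],[0,0,0]]]'
python3 -m crank '[[[0,0,0],[0,0,0]],[[0,0,-1],[0,0,0]],[[-2,0,0],[0,0,0]],[[0,0,0],[0,0,0]]]'
python3 -m crank '[[[0,0,1],[0,0,0]],[[0,0,0],[0,0,0]],[[0.7,0,0],[0,0,0]],[[0.7,0,0],[0,0,0]],[[0.6,0,0],[0,0,0]]]'
python3 -m crank '[[[0,0,0],[0,0,0]],[[0,0,-1],[0,0,0]],[[-2,0,0],[0,0,0]],[[0,0,0],[0,0,0]]]'
python3 -m crank '[[[0,0,1],[0,0,0]],[[0,0,0],[0,0,0]],[[0.7,0,0],[0,0,0]],[[0.7,0,0],[0,0,0]],[[0.6,0,0],[0,0,0]]]'
python3 -m crank '[[[0,0,0],[0,0,0]],[[0,0,-1],[0,0,0]],[[-2,0,0],[0,0,0]],[[0,0,0],[0,0,0]]]'
python3 -c "from h import *; line()"
```

```text
clock: 10.5
tcp_pos: [0.5177, -0.0492, 0.1727]
orientation: [-0.067, 3.136, 0.001]
contact_force: [0.9, -0.2, 8.0]
grip_width: 0.0003
gripper_force: 3.8
clock: 10.9
tcp_pos: [0.5375, -0.0479, 0.1813]
orientation: [-0.069, 3.14, -0.0]
contact_force: [-0.2, -0.1, -0.4]
grip_width: 0.0001
gripper_force: 0.0
clock: 11.4
tcp_pos: [0.5176, -0.0492, 0.1727]
orientation: [-0.067, 3.136, 0.001]
contact_force: [1.1, 1.0, 8.4]
grip_width: -0.0
gripper_force: 4.2
clock: 11.8
tcp_pos: [0.5372, -0.048, 0.1811]
orientation: [-0.069, 3.14, -0.0]
contact_force: [-0.7, -0.8, 0.1]
grip_width: -0.0003
gripper_force: 0.0
clock: 12.3
tcp_pos: [0.5176, -0.0492, 0.1726]
orientation: [-0.067, 3.136, 0.001]
contact_force: [0.3, 0.2, 8.1]
grip_width: -0.0005
gripper_force: 4.3
clock: 12.7
tcp_pos: [0.5372, -0.048, 0.1811]
orientation: [-0.069, 3.14, -0.0]
contact_force: [0.1, 0.4, -0.4]
grip_width: 0.0003
gripper_force: 0.0
t 12.75 [ 0.5359 -0.0483  0.1807]
-110:65 -105:74 -100:91 -95:111 -90:129 -85:139 -80:136 -75:110 -70:68 -65:36 -60:28 -55:28 -50:31 -45:29 -40:27 -35:30 -30:30 -25:33 -20:39 -15:45 -10:49 -5:49 0:48 5:49 10:50 15:48 20:46 25:47 30:50 35:55 40:58 45:61 50:62 55:61 60:57 65:49 70:38
```

After five strokes the line is at −83° (277°), so about 55° per stroke and roughly eight more strokes are needed.

```bash
python3 -m crank '[[[0,0,1],[0,0,0]],[[0,0,0],[0,0,0]],[[0.7,0,0],[0,0,0]],[[0.7,0,0],[0,0,0]],[[0.6,0,0],[0,0,0]]]'
python3 -m crank '[[[0,0,0],[0,0,0]],[[0,0,-1],[0,0,0]],[[-2,0,0],[0,0,0]],[[0,0,0],[0,0,0]]]'
python3 -c "from h import *; line()"
python3 -m crank '[[[0,0,1],[0,0,0]],[[0,0,0],[0,0,0]],[[0.7,0,0],[0,0,0]],[[0.7,0,0],[0,0,0]],[[0.6,0,0],[0,0,0]]]'
python3 -m crank '[[[0,0,0],[0,0,0]],[[0,0,-1],[0,0,0]],[[-2,0,0],[0,0,0]],[[0,0,0],[0,0,0]]]'
python3 -c "from h import *; line()"
```

```text
clock: 13.25
tcp_pos: [0.5177, -0.0493, 0.1727]
orientation: [-0.067, 3.136, 0.001]
contact_force: [0.4, 0.2, 8.6]
grip_width: -0.0004
gripper_force: 4.1
clock: 13.65
tcp_pos: [0.5373, -0.048, 0.1812]
orientation: [-0.069, 3.14, -0.0]
contact_force: [-0.5, -0.4, -0.6]
grip_width: -0.0001
gripper_force: 0.0
t 13.7 [ 0.536  -0.0482  0.1807]
-110:48 -105:43 -100:39 -95:34 -90:31 -85:29 -80:29 -75:29 -70:29 -65:30 -60:31 -55:29 -50:29 -45:31 -40:71 -35:127 -30:150 -25:139 -20:108 -15:63 -10:46 -5:45 0:47 5:50 10:48 15:43 20:40 25:39 30:42 35:49 40:55 45:60 50:62 55:61 60:57 65:49 70:38
clock: 14.2
tcp_pos: [0.5178, -0.0493, 0.1727]
orientation: [-0.067, 3.136, 0.001]
contact_force: [0.1, 0.7, 7.2]
grip_width: 0.0003
gripper_force: 4.0
clock: 14.6
tcp_pos: [0.5374, -0.0479, 0.1812]
orientation: [-0.069, 3.14, -0.0]
contact_force: [-0.3, 0.6, -0.3]
grip_width: 0.0003
gripper_force: 0.0
t 14.65 [ 0.536  -0.0482  0.1808]
-110:47 -105:43 -100:39 -95:33 -90:31 -85:30 -80:30 -75:28 -70:27 -65:28 -60:30 -55:29 -50:30 -45:29 -40:29 -35:31 -30:33 -25:35 -20:37 -15:42 -10:48 -5:47 0:47 5:52 10:57 15:81 20:131 25:175 30:198 35:196 40:182 45:159 50:137 55:118 60:98 65:80 70:62
```

The line has passed the top once (−28° → about +28°, total about 388°). Five more full strokes should bring it to about 665°.

```bash
python3 -m crank '[[[0,0,1],[0,0,0]],[[0,0,0],[0,0,0]],[[0.7,0,0],[0,0,0]],[[0.7,0,0],[0,0,0]],[[0.6,0,0],[0,0,0]]]' | grep force
python3 -m crank '[[[0,0,0],[0,0,0]],[[0,0,-1],[0,0,0]],[[-2,0,0],[0,0,0]],[[0,0,0],[0,0,0]]]' | grep tcp
python3 -m crank '[[[0,0,1],[0,0,0]],[[0,0,0],[0,0,0]],[[0.7,0,0],[0,0,0]],[[0.7,0,0],[0,0,0]],[[0.6,0,0],[0,0,0]]]' | grep force
python3 -m crank '[[[0,0,0],[0,0,0]],[[0,0,-1],[0,0,0]],[[-2,0,0],[0,0,0]],[[0,0,0],[0,0,0]]]' | grep tcp
python3 -m crank '[[[0,0,1],[0,0,0]],[[0,0,0],[0,0,0]],[[0.7,0,0],[0,0,0]],[[0.7,0,0],[0,0,0]],[[0.6,0,0],[0,0,0]]]' | grep force
python3 -m crank '[[[0,0,0],[0,0,0]],[[0,0,-1],[0,0,0]],[[-2,0,0],[0,0,0]],[[0,0,0],[0,0,0]]]' | grep tcp
python3 -m crank '[[[0,0,1],[0,0,0]],[[0,0,0],[0,0,0]],[[0.7,0,0],[0,0,0]],[[0.7,0,0],[0,0,0]],[[0.6,0,0],[0,0,0]]]' | grep force
python3 -m crank '[[[0,0,0],[0,0,0]],[[0,0,-1],[0,0,0]],[[-2,0,0],[0,0,0]],[[0,0,0],[0,0,0]]]' | grep tcp
python3 -c "from h import *; line()"
python3 -m crank '[[[0,0,1],[0,0,0]],[[0,0,0],[0,0,0]],[[0.7,0,0],[0,0,0]],[[0.7,0,0],[0,0,0]],[[0.6,0,0],[0,0,0]]]' | grep force
python3 -m crank '[[[0,0,0],[0,0,0]],[[0,0,-1],[0,0,0]],[[-2,0,0],[0,0,0]],[[0,0,0],[0,0,0]]]' | grep tcp
python3 -c "from h import *; line()"
```

```text
contact_force: [0.3, -0.0, 7.6]
gripper_force: 4.0
tcp_pos: [0.5374, -0.0479, 0.1812]
contact_force: [-0.1, -0.3, 8.9]
gripper_force: 4.2
tcp_pos: [0.5372, -0.048, 0.1811]
contact_force: [-0.2, 0.4, 9.8]
gripper_force: 4.3
tcp_pos: [0.5372, -0.048, 0.181]
contact_force: [0.1, 0.4, 9.1]
gripper_force: 4.4
tcp_pos: [0.5372, -0.048, 0.181]
t 18.3 [ 0.5358 -0.0483  0.1806]
-110:99 -105:89 -100:71 -95:52 -90:40 -85:32 -80:30 -75:28 -70:27 -65:27 -60:28 -55:27 -50:27 -45:26 -40:27 -35:27 -30:31 -25:35 -20:40 -15:46 -10:48 -5:46 0:48 5:52 10:51 15:48 20:43 25:42 30:45 35:51 40:56 45:61 50:62 55:61 60:57 65:50 70:41
contact_force: [0.8, 0.3, 8.8]
gripper_force: 4.1
tcp_pos: [0.5373, -0.048, 0.1811]
t 19.25 [ 0.536  -0.0482  0.1807]
-110:46 -105:42 -100:38 -95:33 -90:30 -85:28 -80:36 -75:70 -70:121 -65:157 -60:162 -55:142 -50:89 -45:36 -40:28 -35:26 -30:29 -25:32 -20:38 -15:41 -10:47 -5:46 0:45 5:49 10:48 15:44 20:42 25:43 30:48 35:54 40:58 45:61 50:62 55:61 60:58 65:51 70:43
```

```bash
python3 -m crank '[[[0,0,1],[0,0,0]],[[0,0,0],[0,0,0]],[[0.7,0,0],[0,0,0]],[[0.7,0,0],[0,0,0]],[[0.6,0,0],[0,0,0]]]' | grep force
python3 -m crank '[[[0,0,0],[0,0,0]],[[0,0,-1],[0,0,0]],[[-1.2,0,-1],[0,0,0]],[[0,0,0],[0,0,0]]]' | grep tcp
python3 - <<'E'
from h import *
line()
P=np.load('scene0.npz')['p']
optics.grab_frame=lambda n:(P,None)
line()
E
```

```text
contact_force: [0.2, 0.2, 8.7]
gripper_force: 4.0
tcp_pos: [0.5294, -0.0485, 0.192]
t 20.2 [ 0.5283 -0.0486  0.1911]
-110:46 -105:42 -100:39 -95:35 -90:31 -85:29 -80:28 -75:30 -70:30 -65:30 -60:30 -55:29 -50:30 -45:28 -40:27 -35:30 -30:28 -25:31 -20:42 -15:88 -10:134 -5:150 0:139 5:108 10:67 15:42 20:39 25:42 30:44 35:50 40:56 45:61 50:63 55:62 60:59 65:52 70:41
t 20.2 [ 0.5283 -0.0486  0.1911]
-110:50 -105:45 -100:42 -95:35 -90:32 -85:31 -80:29 -75:30 -70:31 -65:31 -60:34 -55:34 -50:37 -45:35 -40:36 -35:36 -30:37 -25:42 -20:41 -15:44 -10:97 -5:181 0:229 5:233 10:206 15:148 20:86 25:58 30:54 35:57 40:62 45:67 50:68 55:67 60:63 65:55 70:45
```

The line is at −4°, against +3.5° for the reference picture with the valve shut. About 7.5° is left, so one short stroke of 2.7 mm.

```bash
python3 -m crank '[[[0,0,1],[0,0,0]],[[0,0,1],[0,0,0]],[[0,0,0],[0,0,0]],[[0.27,0,0],[0,0,0]],[[0,0,0],[0,0,0]]]' | grep force
python3 -m crank '[[[0,0,0],[0,0,0]],[[0,0,-1],[0,0,0]],[[0,0,-2],[0,0,0]],[[-2,0,-2],[0,0,0]],[[0,0,0],[0,0,0]]]' | grep tcp
python3 - <<'E'
from h import *
line()
b,_=optics.grab_frame('scene');cv2.imwrite('pics/c8.png',cv2.resize(b[150:220,275:375,::-1],None,fx=6,fy=6,interpolation=cv2.INTER_CUBIC))
E
```

```text
contact_force: [-0.4, 1.5, 17.1]
gripper_force: 8.5
tcp_pos: [0.5481, -0.0476, 0.2227]
t 21.25 [ 0.5461 -0.0478  0.2211]
-110:53 -105:48 -100:44 -95:38 -90:34 -85:32 -80:32 -75:32 -70:31 -65:31 -60:32 -55:28 -50:34 -45:35 -40:35 -35:38 -30:38 -25:39 -20:48 -15:121 -10:199 -5:226 0:217 5:166 10:95 15:49 20:40 25:42 30:45 35:52 40:57 45:61 50:62 55:61 60:57 65:51 70:43
```

View pics/c8.png

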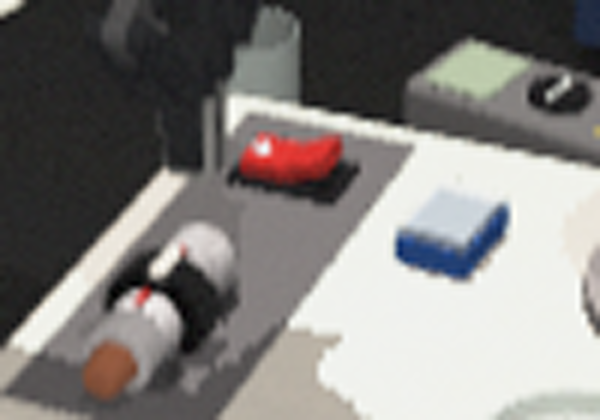

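The switch stays off (dot at crop (262,147)). The line, at (168,262), barely moved, so I'll repeat with a slightly longer, lighter stroke.

```bash
python3 -m crank '[[[1.4,0,2],[0,0,0]],[[0,0,2],[0,0,0]],[[0,0,0],[0,0,0]],[[0,0,0],[0,0,0]],[[0,0,0.95],[0,0,0]]]' | grep -E "force|tcp"
python3 -m crank '[[[0,0,0],[0,0,0]],[[0.2,0,0],[0,0,0]],[[0.2,0,0],[0,0,0]],[[0,0,0],[0,0,0]]]' | grep -E "force|tcp"
python3 -m crank '[[[0,0,-1],[0,0,0]],[[0,0,-2],[0,0,0]],[[-2,0,-2],[0,0,0]],[[0,0,0],[0,0,0]]]' | grep tcp
python3 -c "from h import *; line()"
```

```text
tcp_pos: [0.533, -0.0486, 0.1729]
contact_force: [-0.7, 0.3, 10.1]
gripper_force: 6.4
tcp_pos: [0.5293, -0.0488, 0.1731]
contact_force: [0.5, 0.5, 6.3]
gripper_force: 3.0
tcp_pos: [0.5514, -0.0475, 0.2251]
t 22.65 [ 0.5493 -0.0477  0.2233]
-110:52 -105:46 -100:41 -95:34 -90:28 -85:27 -80:29 -75:29 -70:28 -65:31 -60:33 -55:34 -50:37 -45:35 -40:37 -35:39 -30:39 -25:38 -20:37 -15:37 -10:47 -5:101 0:180 5:219 10:220 15:193 20:131 25:83 30:58 35:53 40:55 45:59 50:61 55:61 60:57 65:50 70:40
```

The line is within about 4° of its reference position (under 2 mm at the rim), just past two turns. I'll retreat clear and hand in.

```bash
python3 -m crank '[[[0,0,-3],[0,0,0]],[[0,0,-3],[0,0,0]],[[0,0,0],[0,0,0]],[[0,0,0],[0,0,0]],[[0,0,0],[0,0,0]]]'
python3 - <<'E'
from h import *
line()
from bench import r
print(r.hand_in())
E
```

```text
clock: 23.15
tcp_pos: [0.5465, -0.0477, 0.2804]
orientation: [0.068, -3.138, -0.0]
contact_force: [0.5, 0.9, -1.1]
grip_width: -0.0001
gripper_force: 0.0
t 23.2 [ 0.5465 -0.0477  0.2803]
-110:52 -105:46 -100:40 -95:34 -90:31 -85:29 -80:29 -75:29 -70:28 -65:32 -60:34 -55:35 -50:38 -45:37 -40:39 -35:41 -30:41 -25:41 -20:39 -15:41 -10:53 -5:112 0:194 5:231 10:233 15:207 20:141 25:89 30:62 35:56 40:57 45:61 50:63 55:62 60:58 65:51 70:40
the job is handed in; nothing more can be done
None
```

The pump was switched off first, then the vent collar was loosened two full turns (its white line is on top again, about 4° past the mark); nothing else was touched, and the job was handed in at 23 s.

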